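# Stow the serving board and clamp the pantry box shut

## Robot

A 7-joint arm with a two-finger parallel gripper is mounted at the origin on a cart in front of the work surface, level with it; the furniture and walls round the work are solid. World frame = base frame: x ahead of the robot, y to its left, z up, the work surface at z = 0. Lengths are in m, angles in rad, forces in N, time in s.
With the tool pointing down it reaches from about 0.35 to 0.775 m from the base axis. Payload 3.1 kg.
Tool frame: the origin (TCP) lies at the very end of the fingers, on their centre line; the grasp point (between the pads) lies 19 mm behind it; z points along the fingers, y is the line along which they close (so a half turn about z gives the same grasp; the last joint's range is limited). The gripper opens to 85 mm and grips with 20 to 120 N. Pads are 22 mm wide; open, the fingers measure 114 mm over their backs; the gripper's body (76 mm by 85 mm) begins 54 mm behind the grasp point. The pads swing forward as they close: fully open they stand 13 mm farther back than shut.
Start: joints at [1.11, 0.311, 0.014, 1.512, -0.004, 1.319, -0.027], TCP at [0.224, -0.502, 0.231] pointing down, gripper open.
Joint ranges: [-2.7, 2.7], [-0.3, 1.91], [-1.27, 1.3], [0.12, 2.57], [-1.44, 4.58], [0.2, 2.03], [-3.05, 3.05]. Speed limits (rad/s): [2.79, 2.79, 3.14, 3.14, 3.14, 3.14, 3.14].

## Interface

Orientations are given as a unit quaternion [x, y, z, w].
In Python, from bench import get_obs, grab_frame, order gives the robot as it stands.
- The arm moves only by the tool play_rows, never from a script. Its argument "plan" is one flat list of numbers, 6 for each row, row after row: the shift along the tool's x, y, z each as a share of 0.08 m, from -1 to 1, then the turn, a rotation vector about the tool's x, y, z each as a share of pi rad, from -1 to 1. In form: [dx, dy, dz, wx, wy, wz, dx, dy, dz, wx, wy, wz, ...]. A call has 1 to 5 rows; each row shifts and turns the commanded pose from where the row before left it, along the tool's axes as they then stand; what a row does not reach is not made up. A row lasts 1/8 s, in which the tool goes at most 62.5 mm and 10.7 degrees, less where a joint would pass 70% of its speed; a pose out of reach is approached as far as the arm can. A call with a number of a shift or a turn outside -1 to 1 is refused whole. A call with a gripper value outside its range is refused whole. "claw" is the opening, from 0 (shut) to 1 (fully open), set as the call begins (left out, the last holds). The fingers move at their own pace and stop on an object; the grip force is fixed at half the most. Time passes only in rows, so rows that do not move let the fingers close. It gives the time, the measured TCP pose, the force, the opening and the grip force at its end, in the units of the state.
- get_obs(): the state, without advancing time (a new reading comes with each control period).
- grab_frame(name): name is "scene" or "top" or "wrist"; returns a dict with "pixels" (480x640x3 uint8, blue, green, red), "intrinsics" (3x3 intrinsics, pixels), "rvec" (rotation vector, rad) and "tvec" (3), from world to camera coordinates, as OpenCV has them. Camera axes: x right, y down, z forward; pixel columns grow to the right and rows downward; lengths in m; the calibration is good to about 2 mm. A picture is of the moment at which its call begins. There is no depth.
- order.hand_in(): hands the job in; it is judged then, once.
The state is a dict: "t": time; "joint_positions": joint angles; "joint_velocities": joint speeds; "joint_efforts": joint torques, N m; "tool_pos": TCP position; "tool_rot": TCP orientation; "contact_force": force on the tool from outside, world axes, zero at the start; "torque": the same for the moment, N m; "opening": finger opening in m; "gripper_force": force on a finger pad.
Only numpy, scipy, OpenCV 4.12 (cv2) and the standard library are available. Lean on these libraries where they do the work, as an engineer would, in place of code of your own. Each camera call takes 0.05 s, during which the arm holds its last target. There are 200 camera calls.

## Task

The pantry box is loaded with the garlic and the lemon; close it up. First take the serving board from the leaning rack, slide it upright into the narrow slot of the box and press it fully home while the lid stands open; only then shut the lid completely, and last swing the clamp down flat across the lid. Feel your way and do not force anything, and leave the other things on the worktop where they stand.

Things in the scene. Friction and masses are not known exactly. Their poses are not given: they have to be found in the camera images.
- pantry_box: Open-topped light wooden box, fixed, 150 (its x) x 170 (its y) x 111 mm high, 8 mm walls. Origin: centre of its underside; z up. At its -x side is a narrow slot, at +x the lid's hinge, the clamp stands outside the slot near its -y end. Its x points roughly to world +y (left), its -y roughly to world +x (away from the robot). The roomy compartment holds the garlic and lemon.
- slot_mouth (a point): Centre of the slot's mouth at rim height (box frame x -60, y 0, z 111 mm); axes as the box. The slot is 14 mm wide (x), 154 mm long (y); its floor lies 103 mm below this point. Rims are half-round. The fingers do not fit into the slot.
- slot_pad (a point): Midpoint between two round rubber spring pads in the slot's outer wall (y +-45 mm, 51 mm below the mouth). They stand 5 mm into the slot, 2 N/mm each, press the board on the inner wall and hold it by friction: it does not drop home by itself but must be pressed down with about 5 to 15 N until it stops on the slot floor.
- serving_board: Plain wooden board, 11 (its x, thickness) x 150 (its y) x 104 mm (its z), 0.1 to 0.2 kg, loose; leans 0.42 rad from upright, top towards the box, its upper 45 mm free of the pegs. Origin: middle of its lower edge; z points to its top edge. Home in the slot, its z is up and its top stands 1 mm above the rim; either face may look outward.
- board_top (a point): Middle of the board's top edge, 104 mm above its origin along its z.
- rack: Low wooden pegged rack, fixed, base 110 (its x) x 180 (its y) x 14 mm; tall pegs behind and short pegs in front hold the leaning board. Origin: centre of its underside; the board leans towards its +x, roughly towards the box.
- lid (a joint): Angle of the box's lid, rad: 0 = shut, flat on the box; 1.6 to 1.85 = standing open. Slab 10 mm thick, 170 mm wide, reaching 154 mm from its hinge. Stiff hinge (friction 0.35 N m): stays where it is left. It also covers the slot: a board standing more than 3 mm above the rim keeps it from shutting. Shut, its outer face is 124 mm above the worktop.
- lid_hinge (a point): Middle of the lid's hinge line, at mid thickness of the slab (box frame x +77, y 0, z 119 mm); turns with the lid. The hinge line is parallel to the box's y; the lid closes over towards the box's -x.
- lid_edge (a point): Middle of the lid's free edge, 154 mm from the hinge, at mid thickness.
- clamp (a joint): Angle of the hold-down clamp arm, rad: 0 = down, flat across the lid; 1.55 to 1.8 = standing up, its tip 222 mm above the worktop. Steel bar 90 mm long, 22 mm wide, 8 mm thick, with a rubber foot. Its outer face (upper when down) is 7 mm off the hinge line. Stiff hinge (friction 0.25 N m): stays where it is left.
- clamp_hinge (a point): Middle of the clamp's hinge line (box frame x -92, y -64, z 132 mm); turns with the clamp. The hinge line is parallel to the box's y; the bar closes over towards the box's +x.
- clamp_tip (a point): Free end of the clamp bar, 90 mm from its hinge, at mid thickness (3 mm outward of the hinge line).
- garlic: Garlic bulb, 60 mm, lying in the box. Origin: centre of its underside.
- lemon: Lemon, 71 x 53 x 51 mm, lying in the box. Origin: centre of its underside.
- pepper_mill: turned dark wooden pepper mill, 58 mm across, 170 mm tall, standing at the back right; loose bystander. Origin: centre of its underside.
- tin: low round food tin, 87 mm across, 40 mm tall, on the flat chopping board at the right; loose bystander. Origin: centre of its underside.
- bowl: small round pinch bowl, 68 mm across, 35 mm tall, on the worktop between box and rack; loose bystander. Origin: centre of its underside.
- timer: round wind-up kitchen timer, 66 mm across, 60 mm tall, left of the box; loose bystander. Origin: centre of its underside.
- mug: blue-grey mug, 81 mm body, 94 mm tall, at the left; loose bystander. Origin: centre of its underside.
- spice_jar: small spice jar, 45 mm across, 106 mm tall, behind the gap between box and rack; loose bystander. Origin: centre of its underside.
Not all that is in view belongs to the job. What is shaped like the garlic but blue or turquoise is not meant.

How it is judged:
By the outcome, as a careful person would: the job done as asked, in the order asked, and still so for the second after the job is handed in, with the robot touching nothing.
It also fails if it takes over 72 s, if anything falls off the work surface, if the arm or the gripper's body presses on something with over 40 N, if the wrist force passes 120 N, or if a joint passes its speed limit or range.

## Working session

There is one attempt and no reset: what is moved stays moved. The work goes in short steps, Python scripts to look and compute and a tool call to move; the robot and the scene stay as the last step left them, time stands still between calls to the robot, and variables do not carry over. Pictures are saved under pics/ and viewed, at most 10 in all, crops included, and the job is handed in when it is done.

Besides the shell and the picture viewer there is one more tool, called after "Call:" by a JSON object that holds its "op" and its "data", one argument or row to a line. play_rows: Moves the arm, as the interface text tells. Shift numbers are shares of 0.08 m and turn numbers shares of pi rad, none past 1 either way. Its arguments: {"type":"object","properties":{"plan":{"type":"array","items":{"type":"number"}},"claw":{"type":"number"}},"required":["plan"]}

```bash
mkdir -p pics; ls; cat > h.py <<'E'
import numpy as np, cv2
from bench import get_obs, grab_frame, order
from scipy.spatial.transform import Rotation as R
def cam(f):
    K=np.array(f["intrinsics"],float); Rm=cv2.Rodrigues(np.array(f["rvec"],float))[0]; t=np.array(f["tvec"],float).ravel()
    return K,Rm,t
def ray(f,uv):
    K,Rm,t=cam(f); d=Rm.T@np.linalg.solve(K,[uv[0],uv[1],1.]); return -Rm.T@t, d/np.linalg.norm(d)
def onz(f,uv,z):
    c,d=ray(f,uv); return c+d*(z-c[2])/d[2]
def tri(*fu):
    A=np.zeros((3,3));b=np.zeros(3)
    for f,uv in fu:
        c,d=ray(f,uv);P=np.eye(3)-np.outer(d,d);A+=P;b+=P@c
    p=np.linalg.solve(A,b)
    return p
def proj(f,p):
    K,Rm,t=cam(f); q=K@(Rm@np.asarray(p,float)+t); return q[:2]/q[2]
E
python3 - <<'E'
from h import *
import pickle
F={n:grab_frame(n) for n in("scene","top")}
pickle.dump(F,open('F.pkl','wb'))
for n in F: cv2.imwrite(f'pics/{n}0.png',F[n]["pixels"]); K,Rm,t=cam(F[n]); print(n,(-Rm.T@t).round(3),K[0,0])
print(get_obs())
E
```

```text
pics
scene [-0.195  0.427  1.04 ] 447.2159409533625
top [ 0.287 -0.05   1.246] 444.0434414951859
{'t': 0.1, 'joint_positions': array([ 1.11028488,  0.31166967,  0.01401064,  1.51290675, -0.00440983,
        1.31918692, -0.0271813 ]), 'joint_velocities': array([ 4.96590022e-04, -7.82681313e-04,  8.00571421e-04, -4.56632485e-03,
       -9.99031603e-05, -5.68124023e-04,  1.25091733e-05]), 'joint_efforts': array([ 8.28954780e-04, -3.80852723e+01,  1.46513027e-01, -2.31241447e+01,
        1.21878949e-02,  8.11800594e-03, -1.29777047e-05]), 'tool_pos': array([ 0.22341257, -0.5018649 ,  0.23031252]), 'tool_rot': array([ 9.78146174e-01,  2.07915650e-01, -2.64203198e-04, -1.03677431e-03]), 'contact_force': array([0.24558862, 0.05040329, 0.1072757 ]), 'torque': array([ 0.01520476, -0.05735929, -0.01070547]), 'gripper_force': 0.0, 'opening': 0.08584041367208903}
```

View pics/scene0.png

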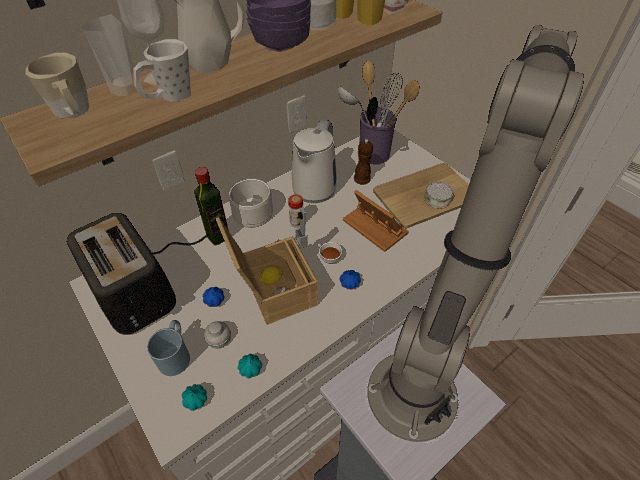

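View pics/top0.png

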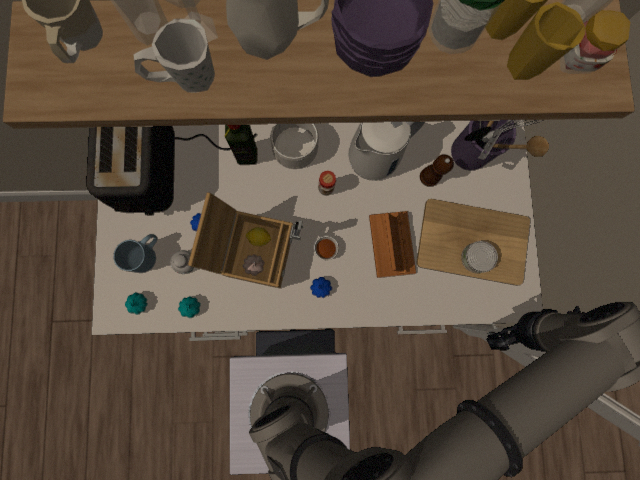

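Scene view: the box is around (275,280) with its lid open to the left and the clamp at (300,240). The rack with the board is at (377,220). In the top view the box is at (258,250), the clamp at (297,230), the rack and board at (393,243), the bowl at (326,247) and the spice jar at (327,182). The blue and turquoise lookalikes sit outside the box, and the real garlic is inside it. I'll enlarge both next.

```bash
python3 - <<'E'
from h import *
import pickle
F=pickle.load(open('F.pkl','rb'))
t=F['top']['pixels'][185:295,185:425]; s=F['scene']['pixels'][180:325,215:415]
a=cv2.resize(t,None,fx=3.3,fy=3.3,interpolation=cv2.INTER_CUBIC)
b=cv2.resize(s,None,fx=4,fy=4,interpolation=cv2.INTER_CUBIC)
cv2.imwrite('pics/t1.png',a);cv2.imwrite('pics/s1.png',b)
E
```

```text
(no output)
```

View pics/t1.png

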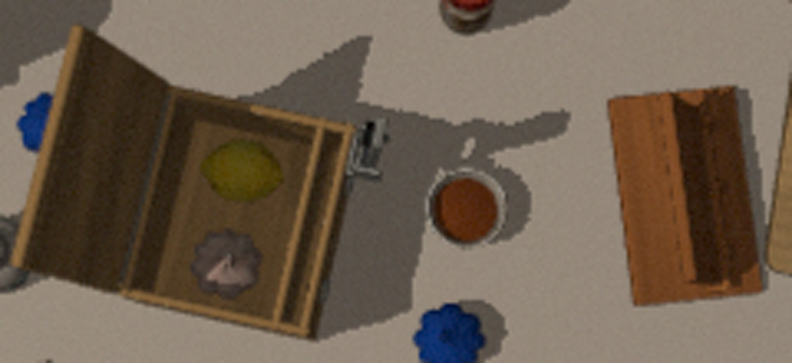

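View pics/s1.png

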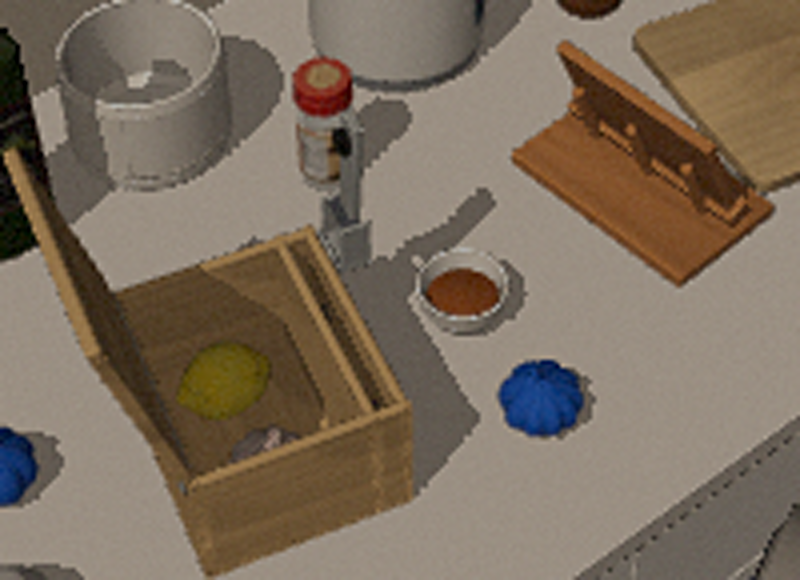

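The crops show the empty slot on the box's right side, with t1 rim corners near (355,127) and (312,333). The board's top edge runs from (672,93) to (692,283) in t1, which is (562,43) to (712,150) in s1.

```bash
python3 - <<'E'
from h import *
import pickle
F=pickle.load(open('F.pkl','rb'))
T=lambda u,v:(F['top'],((u+.5)/3.3-.5+185,(v+.5)/3.3-.5+185))
S=lambda u,v:(F['scene'],((u+.5)/4-.5+215,(v+.5)/4-.5+180))
print('rim z=.111')
for k,v in dict(BR=(355,127),FR=(310,334),BL=(172,88),FL=(126,293)).items(): print(k,onz(*T(*v),.111).round(4))
for k,v in dict(BR=(312,230),FR=(408,405),FL=(190,487)).items(): print('s',k,onz(*S(*v),.111).round(4))
print('boardtop tri',tri(T(675,92),S(562,43)).round(4),tri(T(692,283),S(712,150)).round(4))
for v in ((672,93),(692,283)): print('b t z.109+',onz(*T(*v),.115).round(4))
for v in ((562,43),(712,150)): print('b s',onz(*S(*v),.115).round(4))
print('rack base z=.014')
for v in ((608,100),(636,305),(764,290),(735,87)): print(onz(*T(*v),.014).round(4))
for v in ((513,156),(681,280),(773,210)): print('s',onz(*S(*v),.014).round(4))
print('lid tip',tri(T(78,27),S(8,150)).round(4), tri(T(15,265),S(95,357)).round(4))
print('clamp', [onz(*T(*v),.222).round(4) for v in ((375,120),)], [onz(*S(*v),.222).round(4) for v in ((348,125),)],tri(T(378,122),S(348,125)))
print('bowl',onz(*T(466,207),.035).round(4),'jar',onz(*T(466,5),.1).round(4))
print('lemon',onz(*T(243,170),.03).round(3))
E
```

```text
rim z=.111
BR [ 0.4968 -0.021   0.111 ]
FR [0.3357 0.0167 0.111 ]
BL [0.5313 0.1223 0.111 ]
FL [0.3708 0.1577 0.111 ]
s BR [ 0.493  -0.0166  0.111 ]
s FR [0.335  0.0224 0.111 ]
s FL [0.3693 0.1656 0.111 ]
boardtop tri [ 0.519  -0.2713  0.1205] [ 0.3673 -0.2767  0.125 ]
b t z.109+ [ 0.5176 -0.2718  0.115 ]
b t z.109+ [ 0.3672 -0.2796  0.115 ]
b s [ 0.525  -0.2736  0.115 ]
b s [ 0.3742 -0.2835  0.115 ]
rack base z=.014
[ 0.5333 -0.2361  0.014 ]
[ 0.3571 -0.2518  0.014 ]
[ 0.367  -0.3607  0.014 ]
[ 0.5422 -0.3463  0.014 ]
s [ 0.5292 -0.2335  0.014 ]
s [ 0.3546 -0.2491  0.014 ]
s [ 0.3615 -0.3528  0.014 ]
lid tip [0.5421 0.1632 0.2669] [0.3797 0.2034 0.263 ]
clamp [array([ 0.4809, -0.0382,  0.222 ])] [array([ 0.4691, -0.0344,  0.222 ])] [ 0.48104325 -0.04110776  0.20853203]
bowl [ 0.441  -0.1102  0.035 ] jar [ 0.5966 -0.112   0.1   ]
lemon [0.477 0.075 0.03 ]
```

```bash
cat >> h.py <<'E'
def Rboard(yaw,tilt):
    L=np.array([np.cos(yaw),np.sin(yaw),0]); n=np.array([-np.sin(yaw),np.cos(yaw),0])
    z=-(np.cos(tilt)*np.array([0,0,1])+np.sin(tilt)*n); return np.c_[L,np.cross(z,L),z]
def plan(p1,R1,N,p0=None,R0=None):
    o=get_obs()
    if p0 is None: p0,R0=o['tool_pos'],R.from_quat(o['tool_rot']).as_matrix()
    w=R.from_matrix(R0.T@R1).as_rotvec()
    Rk=R0; rows=[]; pk=np.array(p0,float)
    for k in range(N):
        d=Rk.T@((p1-p0)/N); r=np.r_[d/.08,w/N/np.pi].round(3); rows.append(r)
        Rk=Rk@R.from_rotvec(r[3:]*np.pi).as_matrix()
    print('move mm',((p1-p0)*1e3).round(1),'turn deg',np.degrees(w).round(1),'max share',np.abs(rows).max())
    for i in range(0,N,5): print([float(x) for r in rows[i:i+5] for x in r])
YR=np.radians(4.5); RB=Rboard(YR,.42)
E
python3 - <<'E'
from h import *
import pickle
F=pickle.load(open('F.pkl','rb'))
print('shelf',tri((F['top'],(5,122)),(F['scene'],(38,157))).round(3))
top=np.array([.446,-.281,.111]); print(R.from_matrix(RB).as_quat())
plan(top-RB[:,2]*.10,RB,10)
E
```

```text
shelf [0.594 0.433 0.55 ]
[0.97727689 0.03839731 0.0081841  0.20829918]
move mm [219.4 261.5 -28. ] turn deg [-24.   -4.1  19.2] max share 0.383
[0.383, -0.187, 0.035, -0.013, -0.002, 0.011, 0.377, -0.201, 0.025, -0.013, -0.002, 0.011, 0.37, -0.215, 0.014, -0.013, -0.002, 0.011, 0.362, -0.228, 0.003, -0.013, -0.002, 0.011, 0.354, -0.24, -0.009, -0.013, -0.002, 0.011]
[0.346, -0.252, -0.021, -0.013, -0.002, 0.011, 0.337, -0.262, -0.034, -0.013, -0.002, 0.011, 0.327, -0.272, -0.047, -0.013, -0.002, 0.011, 0.317, -0.281, -0.06, -0.013, -0.002, 0.011, 0.307, -0.289, -0.074, -0.013, -0.002, 0.011]
```

Call:
{"op": "play_rows", "data": {
  "plan": [0.383, -0.187, 0.035, -0.013, -0.002, 0.011, 0.377, -0.201, 0.025, -0.013, -0.002, 0.011, 0.37, -0.215, 0.014, -0.013, -0.002, 0.011, 0.362, -0.228, 0.003, -0.013, -0.002, 0.011, 0.354, -0.24, -0.009, -0.013, -0.002, 0.011],
  "claw": 0.6
}}

```text
t: 0.72
tool_pos: [0.3336, -0.3706, 0.2167]
tool_rot: [0.987, 0.121, 0.006, 0.103]
contact_force: [0.3, -0.7, -0.2]
opening: 0.051
gripper_force: 0.0
```

Call:
{"op": "play_rows", "data": {
  "plan": [0.346, -0.252, -0.021, -0.013, -0.002, 0.011, 0.337, -0.262, -0.034, -0.013, -0.002, 0.011, 0.327, -0.272, -0.047, -0.013, -0.002, 0.011, 0.317, -0.281, -0.06, -0.013, -0.002, 0.011, 0.307, -0.289, -0.074, -0.013, -0.002, 0.011]
}}

```text
t: 1.35
tool_pos: [0.4434, -0.2403, 0.2027]
tool_rot: [0.978, 0.033, 0.012, 0.204]
contact_force: [0.4, -0.2, -0.4]
opening: 0.0512
gripper_force: 0.0
```

```bash
python3 - <<'E'
from h import *
import pickle
f=grab_frame('wrist'); pickle.dump(f,open('W1.pkl','wb')); cv2.imwrite('pics/w1.png',f['pixels'])
o=get_obs(); print(o['joint_positions'].round(2),o['tool_pos'].round(4),o['tool_rot'].round(3)); K,Rm,t=cam(f); print((-Rm.T@t).round(3))
for x in ([.446,-.281,.111],o['tool_pos']): print(proj(f,x))
E
```

```text
[ 0.43  0.15 -0.3   1.88  0.51  1.07 -1.59] [ 0.4479 -0.2332  0.2015] [0.979 0.038 0.014 0.202]
[ 0.511 -0.178  0.334]
[322.99838337 248.30767013]
[303.82957966 313.6119697 ]
```

View pics/w1.png

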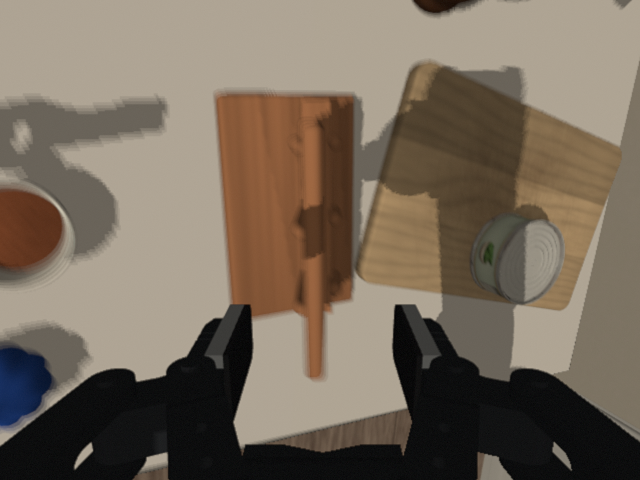

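The wrist view looks almost along the board: its top edge runs from (313,98) to (315,379) and is about 18 px wide. I'll cast those ends onto z=0.111.

```bash
python3 - <<'E'
from h import *
import pickle
f=pickle.load(open('W1.pkl','rb'));im=f['pixels'].astype(int)
hsv=cv2.cvtColor(f['pixels'],cv2.COLOR_BGR2HSV)
for r in (110,150,180,260,330,350,370): print(r,[tuple(im[r,c]) for c in range(290,336,5)] if 0 else im[r,294:334:2,2])
a,b=onz(f,(313,99),.111),onz(f,(315,379),.111); print(a,b,np.linalg.norm(a-b),(a+b)/2,np.degrees(np.arctan2(*(a-b)[1::-1])))
E
```

```text
110 [129 132 128 128 143 155 155 153 151 148 147 147 147 144 144 144 136 136
 116  81]
150 [130 132 131 137 140 144 155 158 160 158 152 144 127 104  87  79  83  83
  79  73]
180 [132 139 131 127 132 141 154 156 158 157 153 144 129 109  88  81  83  85
  81  75]
260 [122 125 130 126 130 132 136 147 151 154 153 147 137 118  99  86  82  85
  80  73]
330 [175 174 175 175 160 154 147 147 146 150 150 146 137 122 118 134 153 174
 176 175]
350 [175 175 175 175 164 156 153 147 141 148 150 146 138 125 135 146 159 175
 175 175]
370 [175 174 175 175 170 160 152 143 136 146 148 145 139 131 137 147 160 170
 175 175]
[ 0.52995714 -0.2696582   0.111     ] [ 0.35788833 -0.28100815  0.111     ] 0.17244273586896514 [ 0.44392274 -0.27533317  0.111     ] 3.7738587461178614
```

```bash
python3 - <<'E'
from h import *
import pickle
f=pickle.load(open('W1.pkl','rb'));p=f['pixels']
cv2.imwrite('pics/w1c.png',np.hstack([cv2.resize(p[85:145,280:350],None,fx=5,fy=8),cv2.resize(p[320:400,280:350],None,fx=5,fy=6)]))
E
```

```text
(no output)
```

View pics/w1c.png

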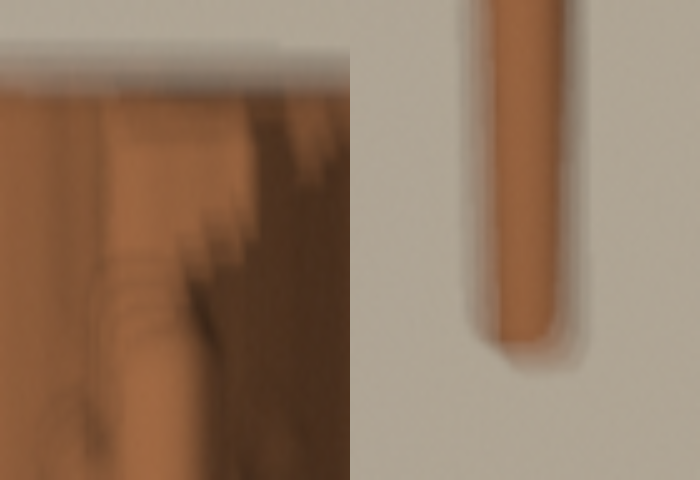

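```bash
python3 - <<'E'
from h import *
import pickle
f=grab_frame('wrist'); pickle.dump(f,open('W2.pkl','wb')); im=f['pixels'].astype(int); print(get_obs()['joint_velocities'].round(4).max())
for r in (118,122,126,130,140,160,280,340,360,370,376): print(r,im[r,294:334:2,2])
print(im[84:140:2,310,2],im[84:140:2,316,2],im[366:390,315,2])
E
```

```text
0.0807
118 [141 141 139 134 129 125 131 132 129 126 151 155 155 152 149 147 145 148
 146 145]
122 [140 139 139 134 129 127 130 132 129 126 150 155 155 154 149 147 146 147
 146 144]
126 [139 139 138 135 129 126 130 132 128 123 148 155 156 153 151 148 147 147
 147 140]
130 [139 140 139 136 129 125 130 131 128 125 149 154 156 153 151 147 143  98
  80  80]
140 [138 139 139 136 132 134 134 131 128 123 145 149 128 130 138 139 139 138
 137 134]
160 [138 137 136 136 128 117 138 150 152 144 132 107 121 149 157 160 159 159
 156 152]
280 [136 136 134 131 123 119 121 127 114  61  75 142 118 128 149 156 155 152
 150 148]
340 [174 175 175 175 175 175 175 174 175 174 174 175 167 104 140 153 152 149
 149 147]
360 [175 174 175 174 175 175 174 176 174 174 176 175 169 105 136 150 150 149
 148 144]
370 [175 174 176 175 174 175 175 175 174 174 175 175 174 111 134 148 150 148
 147 144]
376 [174 174 175 174 174 175 175 175 174 175 174 175 173 107 132 148 150 147
 147 144]
[174 174 175 174 175 175 174 175 175 175 174 101 124 129 130 129 129 129
 128 129 129 128 128 128 128 128 127 127] [174 174 174 174 175 174 174 174 175 174 174 103 125  92 141 154 154 155
 155 155 154 155 154 154 154 154 155 154] [175 174 175 174 174 175 175 175 174 174 175 175 175 174 175 174 174 175
 175 174 174 175 174 174]
```

```bash
python3 - <<'E'
from h import *
import pickle
f=grab_frame('wrist'); f=grab_frame('wrist'); pickle.dump(f,open('W2.pkl','wb')); o=get_obs();print(o['joint_velocities'].round(4).max(),o['tool_pos'])
cv2.imwrite('pics/w2.png',cv2.resize(f['pixels'][90:450,230:420],None,fx=1.6,fy=1.6))
im=f['pixels'].astype(int)
for r in (150,200,300,340,376): print(r,im[r,314:350:2,2])
print(im[366:410:2,326,2])
E
```

```text
0.0402 [ 0.44314695 -0.2403278   0.20242487]
150 [153 160 160 159 158 156 147 130 101  81  77  69  77  81  82  82  75  69]
200 [149 158 159 157 143 110  85  80  74  79  85  82  74  75  77  78  79  75]
300 [127 149 154 152 150 150 146 130 103  82  81  73  71  87 109 118 121 120]
340 [115 142 152 151 150 147 144 128 110 156 176 175 175 175 175 176 175 176]
376 [115 135 149 149 148 146 142 127 111 158 175 174 175 175 175 175 175 174]
[142 142 143 142 142 142 141 142 139 144 174 174 175 176 175 175 174 176
 175 175 175 175]
```

View pics/w2.png

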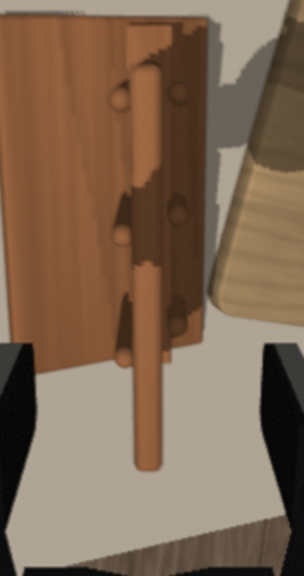

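The sharp view shows the board's top edge from (321.5,131) to (322.5,384), with pegs on both sides below it.

```bash
python3 - <<'E'
from h import *
import pickle
f=pickle.load(open('W2.pkl','rb'))
for z in (.105,.111,.117):
    a,b=onz(f,(321.5,131),z),onz(f,(322.5,384),z); print(z,np.linalg.norm(a-b),(a+b)/2,np.degrees(np.arctan2(*(a-b)[1::-1])))
a,b=onz(f,(314,340),.111),onz(f,(331.5,340),.111);print('w',np.linalg.norm(a-b))
m=(onz(f,(321.5,131),.112)+onz(f,(322.5,384),.112))/2
print(get_obs()['tool_pos'])
tgt=m+np.array([-.008,0,0]); Rt=Rboard(np.radians(4),.42)
plan(tgt+Rt[:,2]*.027,Rt,5)
o=get_obs();T=R.from_quat(o['tool_rot']).as_matrix(); print(T.round(3).tolist())
E
```

```text
0.105 0.16484108028402064 [ 0.43275017 -0.2813173   0.105     ] 4.391607865673004
0.111 0.16050772212114953 [ 0.43481501 -0.27855118  0.111     ] 4.391607865673012
0.117 0.15617436395827838 [ 0.43687985 -0.27578506  0.117     ] 4.391607865673
w 0.012440035267913308
[ 0.44314695 -0.2403278   0.20242487]
move mm [ -15.2  -48.7 -115.1] turn deg [-0.5 -0.4 -0. ] max share 0.311
[-0.049, -0.006, 0.311, -0.001, -0.0, -0.0, -0.049, -0.007, 0.311, -0.001, -0.0, -0.0, -0.049, -0.008, 0.311, -0.001, -0.0, -0.0, -0.049, -0.009, 0.311, -0.001, -0.0, -0.0, -0.049, -0.01, 0.311, -0.001, -0.0, -0.0]
[[0.997, 0.064, 0.036], [0.073, -0.915, -0.397], [0.007, 0.399, -0.917]]
```

```bash
python3 - <<'E'
from h import *
Rt=Rboard(np.radians(4.4),.42)
plan(np.array([.431,-.2728,.123])+Rt[:,2]*.028,Rt,5)
E
```

```text
move mm [ -11.3  -43.9 -105. ] turn deg [-0.5 -0.3 -0.4] max share 0.283
[-0.038, -0.006, 0.283, -0.001, -0.0, -0.0, -0.038, -0.007, 0.283, -0.001, -0.0, -0.0, -0.038, -0.008, 0.283, -0.001, -0.0, -0.0, -0.038, -0.009, 0.283, -0.001, -0.0, -0.0, -0.038, -0.01, 0.283, -0.001, -0.0, -0.0]
```

Call:
{"op": "play_rows", "data": {
  "plan": [-0.038, -0.006, 0.283, -0.001, 0.0, 0.0, -0.038, -0.007, 0.283, -0.001, 0.0, 0.0, -0.038, -0.008, 0.283, -0.001, 0.0, 0.0, -0.038, -0.009, 0.283, -0.001, 0.0, 0.0, -0.038, -0.01, 0.283, -0.001, 0.0, 0.0]
}}

```text
t: 2.17
tool_pos: [0.4303, -0.2874, 0.0977]
tool_rot: [0.977, 0.032, 0.011, 0.212]
contact_force: [0.9, -0.4, 0.4]
opening: 0.0513
gripper_force: 0.0
```

Call:
{"op": "play_rows", "data": {
  "plan": [0, 0, 0, 0, 0, 0, 0, 0, 0, 0, 0, 0]
}}

```text
t: 2.42
tool_pos: [0.432, -0.2858, 0.099]
tool_rot: [0.977, 0.033, 0.012, 0.212]
contact_force: [0.5, 0.2, 0.4]
opening: 0.0509
gripper_force: 0.0
```

```bash
python3 - <<'E'
from h import *
o=get_obs(); print(o['tool_pos'],o['contact_force'],o['joint_velocities'].round(3))
f=grab_frame('wrist'); cv2.imwrite('pics/w3.png',f['pixels'][60:]); Rt=Rboard(np.radians(4.4),.42)
print('err',(np.array([.431,-.2728,.123])+Rt[:,2]*.028-o['tool_pos']))
E
```

```text
[ 0.4320269  -0.28579055  0.09897356] [0.52488726 0.23058761 0.36130177] [-0.009 -0.009 -0.014 -0.011  0.001 -0.003 -0.005]
err [-0.00015097  0.00160691 -0.00154005]
```

View pics/w3.png

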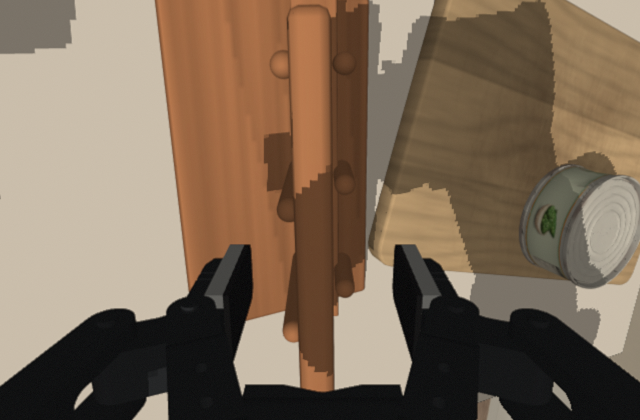

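The board stands between the open fingers, about 2 mm left of their midline (315 against 322). I'll centre the gripper, close it and feel the grip.

Call:
{"op": "play_rows", "data": {
  "plan": [0, -0.025, 0.01, 0, 0, 0, 0, 0, 0, 0, 0, 0]
}}

```text
t: 2.72
tool_pos: [0.4323, -0.2832, 0.0971]
tool_rot: [0.977, 0.034, 0.012, 0.212]
contact_force: [0.3, 0.3, 0.3]
opening: 0.0514
gripper_force: 0.0
```

Call:
{"op": "play_rows", "data": {
  "plan": [0, 0, 0, 0, 0, 0, 0, 0, 0, 0, 0, 0, 0, 0, 0, 0, 0, 0, 0, 0, 0, 0, 0, 0, 0, 0, 0, 0, 0, 0],
  "claw": 0
}}

```text
t: 3.35
tool_pos: [0.432, -0.2841, 0.0971]
tool_rot: [0.977, 0.033, 0.012, 0.212]
contact_force: [0.4, -1.8, 3.0]
opening: 0.0104
gripper_force: 58.9
```

```bash
python3 - <<'E'
from h import *
o=get_obs(); print(o['opening'],o['gripper_force'],o['contact_force'],o['torque'],o['tool_pos'])
T=R.from_quat(o['tool_rot']).as_matrix();print(T.round(3))
# lift along board axis 90 mm
p1=o['tool_pos']-T[:,2]*.09; plan(p1,T,5)
# to over box, upright
Rs=Rboard(np.radians(-13.4),0)
slot=np.array([.432,.0715,.111])+.060*np.array([-.232,-.973,0])
print('slot',slot)
tg=slot+np.array([-.973,.232,0])*.008+np.array([0,0,.205]) # provisional, TCP z .316
plan(np.array([p1[0],p1[1]+.01,.316]),Rs,5,p1,T)
plan(tg,Rs,8,np.array([p1[0],p1[1]+.01,.316]),Rs)
E
```

```text
0.01038578504693321 58.87414991855621 [ 0.4111168  -1.75637727  3.0468789 ] [-0.16365127  0.12593473  0.01428579] [ 0.43202104 -0.28411622  0.09706078]
[[ 0.998  0.06   0.038]
 [ 0.07  -0.908 -0.413]
 [ 0.009  0.415 -0.91 ]]
move mm [-3.4 37.2 81.9] turn deg [0. 0. 0.] max share 0.225
[-0.0, 0.0, -0.225, 0.0, 0.0, 0.0, -0.0, 0.0, -0.225, 0.0, 0.0, 0.0, -0.0, 0.0, -0.225, 0.0, 0.0, 0.0, -0.0, 0.0, -0.225, 0.0, 0.0, 0.0, -0.0, 0.0, -0.225, 0.0, 0.0, 0.0]
slot [0.41808 0.01312 0.111  ]
move mm [  0.   10.  137.1] turn deg [24.2 -4.2 17. ] max share 0.344
[0.005, 0.119, -0.322, 0.027, -0.005, 0.019, 0.006, 0.091, -0.331, 0.027, -0.005, 0.019, 0.005, 0.063, -0.338, 0.027, -0.005, 0.019, 0.003, 0.034, -0.342, 0.027, -0.005, 0.019, -0.001, 0.004, -0.344, 0.027, -0.005, 0.019]
move mm [-18.3 251.9   0. ] turn deg [0. 0. 0.] max share 0.376
[-0.119, -0.376, 0.0, 0.0, 0.0, 0.0, -0.119, -0.376, 0.0, 0.0, 0.0, 0.0, -0.119, -0.376, 0.0, 0.0, 0.0, 0.0, -0.119, -0.376, 0.0, 0.0, 0.0, 0.0, -0.119, -0.376, 0.0, 0.0, 0.0, 0.0]
[-0.119, -0.376, 0.0, 0.0, 0.0, 0.0, -0.119, -0.376, 0.0, 0.0, 0.0, 0.0, -0.119, -0.376, 0.0, 0.0, 0.0, 0.0]
```

Gripped: 10.4 mm at 59 N. Lifting now.

Call:
{"op": "play_rows", "data": {
  "plan": [0, 0, -0.225, 0, 0, 0, 0, 0, -0.225, 0, 0, 0, 0, 0, -0.225, 0, 0, 0, 0, 0, -0.225, 0, 0, 0, 0, 0, -0.225, 0, 0, 0]
}}

```text
t: 3.98
tool_pos: [0.4278, -0.2452, 0.1778]
tool_rot: [0.977, 0.033, 0.011, 0.21]
contact_force: [0.0, 0.5, -1.8]
opening: 0.0104
gripper_force: 58.9
```

Call:
{"op": "play_rows", "data": {
  "plan": [0.005, 0.119, -0.322, 0.027, -0.005, 0.019, 0.006, 0.091, -0.331, 0.027, -0.005, 0.019, 0.005, 0.063, -0.338, 0.027, -0.005, 0.019, 0.003, 0.034, -0.342, 0.027, -0.005, 0.019, 0, 0.004, -0.344, 0.027, -0.005, 0.019]
}}

```text
t: 4.6
tool_pos: [0.4286, -0.2355, 0.3156]
tool_rot: [0.993, -0.118, -0.003, -0.003]
contact_force: [-0.1, -0.7, -1.7]
opening: 0.0103
gripper_force: 58.9
```

Call:
{"op": "play_rows", "data": {
  "plan": [-0.119, -0.376, 0, 0, 0, 0, -0.119, -0.376, 0, 0, 0, 0, -0.119, -0.376, 0, 0, 0, 0, -0.119, -0.376, 0, 0, 0, 0]
}}

```text
t: 5.1
tool_pos: [0.4192, -0.1089, 0.3149]
tool_rot: [0.993, -0.117, -0.003, -0.002]
contact_force: [0.6, -0.3, -1.5]
opening: 0.0102
gripper_force: 59.0
```

```bash
python3 - <<'E'
from h import *
import pickle,time
for _ in range(6): F={n:grab_frame(n) for n in('wrist','top','scene')}
pickle.dump(F,open('F2.pkl','wb'))
o=get_obs(); print(o['t'],o['opening'],o['gripper_force'],o['contact_force'],o['torque'],o['tool_pos'],o['joint_positions'].round(2))
T=R.from_quat(o['tool_rot']).as_matrix();print(T.round(3))
t=F['top']['pixels'][190:300,190:350]; w=F['wrist']['pixels']
cv2.imwrite('pics/c4.png',np.vstack([cv2.resize(t,(480,330),interpolation=cv2.INTER_CUBIC),cv2.resize(w,(480,270)) if 0 else w[60:330,80:560]]))
E
```

```text
6.0 0.010495584498815368 59.02333617210388 [-0.3368726  -0.26328886 -0.65091848] [ 0.01992116 -0.02642584  0.06959463] [ 0.41973006 -0.11070766  0.31598743] [ 0.5   0.05 -0.3   1.62  0.01  1.48 -1.6 ]
[[ 0.972 -0.234 -0.004]
 [-0.234 -0.972  0.002]
 [-0.005 -0.001 -1.   ]]
```

View pics/c4.png

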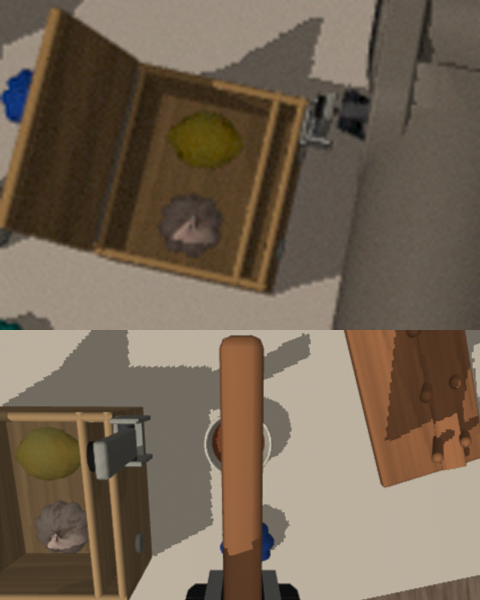

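The board is held upright. In the wrist picture the inner slot rim runs from (162,142) to (177,330) and the outer rim from about (190,142) to (205,330). The clamp is up at about (190,180). I'll measure the slot from intensity profiles.

```bash
python3 - <<'E'
from h import *
import pickle
F=pickle.load(open('F2.pkl','rb'));f=F['wrist'];im=f['pixels'].astype(int)
for r in (230,260,290,320,350,380): print(r,im[r,156:220,2])
print('col182',im[130:160,182,2],'col 140',im[130:160,140,2])
t=F['top']['pixels'].astype(int)
for r in (235,250,265): print('top',r,im.shape and t[r,262:295,2])
E
```

```text
230 [100  99  98  98  98  99  98  99 119 159 174 172 163 149 133 116  94  76
  63  57  60  60  62  64  62  61  63  65  64  64  62  64  65  66 110 168
 176 173 163 147 132 112  90  73  59  59  61  63  62  63  63  64  63  61
  64  64  64  62  63  63  62  62  61  65]
260 [ 99  96  94  91  88  83  81  82  81  76  75  99 147 174 175 166 151 135
 116  95  76  63  63  68  68  67  65  63  64  65  65  64  62  63  63  62
  77 128 171 175 168 155 141 124 102  79  67  64  65  67  65  63  63  66
  64  62  63  62  61  62  61  59  61  59]
290 [ 72  72  72  72  73  75  73  73  74  75  74  73  73  72  87 133 172 174
 165 150 135 118  96  76  65  65  65  68  67  65  64  63  64  64  62  60
  61  60  59  96 154 175 174 164 148 133 113  89  71  62  66  67  68  65
  63  65  65  61  61  60  59  58  58  59]
320 [ 72  72  72  72  72  72  72  72  71  71  72  71  71  72  72  70  70  80
 124 170 175 166 153 136 119  96  77  65  66  67  68  70  70  70  70  71
  70  70  70  71  68  74 117 170 175 171 156 141 122 100  79  68  65  63
  61  58  55  81 138 181 189 189 188 188]
350 [188 188 188 187 188 188 187 188 187
[... 414 characters left out ...]
 14 15 16]
col182 [113 112 112 113 114 112  93  77  73  72  68  68 100 124 139 152 160 166
 167 160 150 128  87  64  61  63  62  62  63  62] col 140 [114 113 113 113 113 112  93  77  74  73  71  71  96 124 140 152 162 167
 164 159 147 119 102 100 100 101 101 102 101  85]
top 235 [ 88  92  86  85  79  72  71  69  75  83  81  75  74  76  79  84 126 139
 102  48  47  50  61  79  92 141 132  93  94  90 110  99  82]
top 250 [ 79  85  82  88  85  84  86  86  80  84  85  88  97 140 125  72  51  56
  54  73  88 109 143 113  56  52  58  81  93  94  91  93  92]
top 265 [ 60  67  86  86  84  84  85  91  95 127 143 105  52  51  51  66  87  93
 128 134  97  53  49  62  94  95  92  93  92  90  90  92  92]
```

```bash
python3 - <<'E'
from h import *
import pickle
F=pickle.load(open('F2.pkl','rb'));f=F['wrist'];im=f['pixels'].astype(float)
print(im[322:350,188,2].astype(int), im[322:350,150,2].astype(int))
def cross(r,lo,hi,th=120):
    v=im[r,:,2]
    for c in range(lo,hi):
        if v[c]<th<=v[c+1]: return c+(th-v[c])/(v[c+1]-v[c])
C,_=ray(f,(0,0)); print('cam',C)
In=[];Out=[]
for r in range(232,324,4):
    a=cross(r,156,178); 
    if a is None: continue
    b=cross(r,int(a)+14,int(a)+34)
    if b is None: continue
    In.append(onz(f,(a,r),.107));Out.append(onz(f,(b,r),.107))
In,Out=np.array(In),np.array(Out)
def line(P):
    c=P.mean(0);d=np.linalg.svd(P[:,:2]-c[:2])[2][0]; d=d*np.sign(d[0]); return c,d
res=[]
for P in(In,Out):
    c,d=line(P); n=np.array([-d[1],d[0]])
    h=(c[:2]-C[:2])@n; th=np.arctan2(abs(h),C[2]-.107)
    cc=c[:2]-n*.004/np.cos(th); res.append((cc,d)); print(c,np.degrees(np.arctan2(d[1],d[0])),'centre',cc,np.degrees(th),'resid',np.std((P[:,:2]-c[:2])@n))
d=(res[0][1]+res[1][1])/2;d/=np.linalg.norm(d);n=np.array([-d[1],d[0]])
print('gap centre-centre',(res[0][0]-res[1][0])@n)
m=(res[0][0]+res[1][0])/2
# far edge: outer at row 142 , col182 ; inner edge row 152
for v in (141.8,152.3): 
    p=onz(f,(182,v),.109)[:2]; print('far',p,(p-m)@d)
pickle.dump((m,d),open('slot.pkl','wb')); print('m',m,'dir',d)
E
```

```text
[ 64  67  85 110 130 146 159 164 163 160 180 188 188 189 188 188 188 188
 188 188 188 189 188 188 188 188 188 187] [ 65  71  89 113 133 149 160 166 161 156 180 188 188 188 188 187 188 188
 188 188 188 187 188 187 188 188 187 188]
cam [ 0.49078608 -0.12802103  0.45796017]
[0.39252703 0.03508118 0.107     ] -13.745705471159027 centre [0.39150861 0.03091787] 21.051535134983748 resid 8.581454270588269e-05
[0.38731645 0.01351447 0.107     ] -13.873002069673515 centre [0.38630922 0.00943619] 17.78769828153022 resid 6.365760837478266e-05
gap centre-centre 0.022101811358530454
far [ 0.49989012 -0.01454887] 0.11606212378580354
far [ 0.49206397 -0.01184999] 0.10781798680039179
m [0.38890891 0.02017703] dir [ 0.97109533 -0.238692  ]
```

```bash
python3 - <<'E'
from h import *
import pickle
F=pickle.load(open('F2.pkl','rb'));f=F['wrist'];m,d=pickle.load(open('slot.pkl','rb')); n=np.array([-d[1],d[0]])
for v in (325.3,331.7): p=onz(f,(188,v),.109)[:2]; print('near s',(p-m)@d)
for c in (275.4,284.1): p=onz(F['top'],(c,250),.111)[:2]; print('top n',(p-m)@n)
for f2 in (F['wrist'],grab_frame('wrist')):
  im=f2['pixels'].astype(int); print(im[50:80:1,320,2], im[120,295:350,2])
o=get_obs();print(o['tool_pos'])
p=o['tool_pos'];print([((onz(f,(320,r),p[2]+.027)-p)[:2]@d).round(4) for r in (64,66,68)])
# board mid line vs tcp
for c in (300,342): print('c',((onz(f,(c,120),p[2]+.027)-p)[:2]@n).round(4))
E
```

```text
near s -0.04673049801433892
near s -0.053223527272772395
top n 0.012468694931247217
top n -0.009336031956936929
[187 187 187 186 187 188 187 187 187 186 187 187 187 187 186 122  89 105
 114 119 122 126 130 135 139 144 148 151 151 150] [113 113 113 113 110 107 122 139 151 151 151 152 152 152 153 154 154 153
 153 152 152 152 153 151 151 150 151 151 149 149 148 148 147 146 145 145
 144 141 135 129 123 118 113 106 102  94  82  73 119 186 188 187 187 186
 188]
[186 187 187 187 186 187 187 187 187 187 188 187 187 188 187 122  88 103
 112 119 123 126 131 135 139 144 149 150 150 151] [114 113 112 113 109 106 122 140 151 151 152 152 153 152 153 153 152 154
 154 152 151 152 153 152 150 150 151 149 150 149 148 147 148 147 147 145
 144 142 135 131 123 118 113 107 101  94  82  72 118 186 188 188 187 187
 188]
[ 0.41974649 -0.11065308  0.31598526]
[np.float64(0.0863), np.float64(0.0858), np.float64(0.0853)]
c 0.0059
c -0.005
```

```bash
cat >> h.py <<'E'
SL=np.array([.38891,.02018]);SD=np.array([.9711,-.2387]);SN=np.array([.2387,.9711]); RS=Rboard(np.arctan2(SD[1],SD[0]),0)
def box(x,y,z): # box frame metres -> world
    c=SL+SD*.031+SN*.060; return np.r_[c+SN*x-SD*y,z]
def st():
    o=get_obs();T=R.from_quat(o['tool_rot']).as_matrix();p=o['tool_pos'];q=p[:2]-(SL+SD*.031+SN*.060)
    print('t',round(o['t'],2),'box xyz mm',np.round([q@SN*1e3,-q@SD*1e3,p[2]*1e3],1),'F box',np.round([o['contact_force'][:2]@SN,-o['contact_force'][:2]@SD,o['contact_force'][2]],1),'tq',o['torque'].round(2),'tilt',(T[:,2][:2]*1e3).round(1),'open',round(o['opening'],4),'j',o['joint_positions'].round(2))
E
python3 - <<'E'
from h import *
st()
a=box(-.060,.011,.326); plan(a,RS,5); plan(box(-.060,.011,.203),RS,5,a,RS)
E
```

```text
t 6.05 box xyz mm [-179.7  -30.2  316. ] F box [-0.6 -0.2 -1.2] tq [ 0.02 -0.02 -0.  ] tilt [-4.2  2.5] open 0.0102 j [ 0.5   0.05 -0.3   1.62  0.01  1.48 -1.6 ]
move mm [-11.4 126.1  10. ] turn deg [-0.1  0.3  0.3] max share 0.3
[-0.101, -0.3, -0.024, -0.0, 0.0, 0.0, -0.101, -0.3, -0.024, -0.0, 0.0, 0.0, -0.101, -0.3, -0.024, -0.0, 0.0, 0.0, -0.101, -0.3, -0.024, -0.0, 0.0, 0.0, -0.101, -0.3, -0.024, -0.0, 0.0, 0.0]
move mm [   0.    0. -123.] turn deg [0. 0. 0.] max share 0.308
[0.0, 0.0, 0.308, 0.0, 0.0, 0.0, 0.0, 0.0, 0.308, 0.0, 0.0, 0.0, 0.0, 0.0, 0.308, 0.0, 0.0, 0.0, 0.0, 0.0, 0.308, 0.0, 0.0, 0.0, 0.0, 0.0, 0.308, 0.0, 0.0, 0.0]
```

Call:
{"op": "play_rows", "data": {
  "plan": [-0.101, -0.3, -0.024, 0, 0.001, 0.001, -0.101, -0.3, -0.024, 0, 0, 0, -0.101, -0.3, -0.024, 0, 0, 0, -0.101, -0.3, -0.024, 0, 0, 0, -0.101, -0.3, -0.024, 0, 0, 0]
}}

```text
t: 6.68
tool_pos: [0.4087, 0.0163, 0.326]
tool_rot: [0.993, -0.119, -0.001, -0.001]
contact_force: [-0.9, -0.7, -1.3]
opening: 0.0104
gripper_force: 58.9
```

Call:
{"op": "play_rows", "data": {
  "plan": [0, 0, 0.1, 0, 0, 0, 0, 0, 0.3, 0, 0, 0, 0, 0, 0.3, 0, 0, 0, 0, 0, 0.3, 0, 0, 0, 0, 0, 0.3, 0, 0, 0]
}}

```text
t: 7.3
tool_pos: [0.4085, 0.0141, 0.2205]
tool_rot: [0.993, -0.12, -0.001, -0.0]
contact_force: [0.5, 0.3, -1.8]
opening: 0.0105
gripper_force: 59.1
```

Call:
{"op": "play_rows", "data": {
  "plan": [0, 0, 0.15, 0, 0, 0, 0, 0, 0, 0, 0, 0, 0, 0, 0, 0, 0, 0, 0, 0, 0, 0, 0, 0]
}}

```text
t: 7.8
tool_pos: [0.4095, 0.0156, 0.2108]
tool_rot: [0.993, -0.119, 0.0, -0.001]
contact_force: [0.2, 0.3, -2.3]
opening: 0.0102
gripper_force: 59.0
```

```bash
python3 - <<'E'
from h import *
st(); plan(box(-.060,.011,.203),RS,1)
E
```

```text
t 7.8 box xyz mm [-59.5  10.  210.8] F box [ 0.3 -0.2 -2.3] tq [ 0.05  0.07 -0.05] tilt [0.9 1.5] open 0.0102 j [ 0.35  0.06 -0.44  1.88  0.02  1.21 -1.91]
move mm [-1.1 -0.2 -7.8] turn deg [-0.1 -0.   0.1] max share 0.097
[-0.013, 0.006, 0.097, -0.001, -0.0, 0.001]
```

Call:
{"op": "play_rows", "data": {
  "plan": [-0.013, 0.006, 0.1, 0, 0, 0, 0, 0, 0.08, 0, 0, 0, 0, 0, 0.06, 0, 0, 0, 0, 0, 0.06, 0, 0, 0, 0, 0, 0.06, 0, 0, 0]
}}

```text
t: 8.43
tool_pos: [0.4075, 0.0155, 0.1807]
tool_rot: [0.993, -0.119, -0.001, -0.001]
contact_force: [0.4, 0.2, -0.9]
opening: 0.0106
gripper_force: 59.0
```

```bash
python3 -c "
from h import *
st()"
```

```text
t 8.43 box xyz mm [-60.1  11.8 180.7] F box [ 0.3 -0.4 -0.9] tq [ 0.04 -0.    0.01] tilt [-1.3  1.7] open 0.0106 j [ 0.34  0.08 -0.45  1.93  0.04  1.14 -1.93]
```

Call:
{"op": "play_rows", "data": {
  "plan": [0, 0, 0.08, 0, 0, 0, 0, 0, 0.08, 0, 0, 0, 0, 0, 0.08, 0, 0, 0, 0, 0, 0.05, 0, 0, 0, 0, 0, 0, 0, 0, 0]
}}

```text
t: 9.05
tool_pos: [0.4074, 0.0155, 0.1576]
tool_rot: [0.993, -0.119, -0.001, -0.001]
contact_force: [-0.8, -0.8, -1.0]
opening: 0.0103
gripper_force: 59.0
```

```bash
python3 -c "
from h import *
st()"
```

```text
t 9.05 box xyz mm [-60.1  11.9 157.6] F box [-1.   0.5 -1. ] tq [-0.02 -0.04  0.01] tilt [-1.5  1.8] open 0.0103 j [ 0.34  0.11 -0.45  1.97  0.05  1.08 -1.94]
```

Call:
{"op": "play_rows", "data": {
  "plan": [0, 0, 0.06, 0, 0, 0, 0, 0, 0.06, 0, 0, 0, 0, 0, 0.06, 0, 0, 0, 0, 0, 0.06, 0, 0, 0, 0, 0, 0.06, 0, 0, 0]
}}

```text
t: 9.68
tool_pos: [0.4079, 0.016, 0.1339]
tool_rot: [0.993, -0.119, -0.0, -0.001]
contact_force: [-0.4, 2.1, 3.5]
opening: 0.0101
gripper_force: 59.9
```

```bash
python3 -c "
from h import *
st()"
```

```text
t 9.68 box xyz mm [-59.6  11.6 133.9] F box [2.  0.9 3.5] tq [0.65 0.13 0.04] tilt [-0.4  2.4] open 0.0101 j [ 0.33  0.14 -0.45  2.    0.07  1.02 -1.96]
```

Call:
{"op": "play_rows", "data": {
  "plan": [0, -0.005, 0.04, 0, 0, 0, 0, -0.005, 0.04, 0, 0, 0, 0, 0, 0.04, 0, 0, 0, 0, 0, 0.04, 0, 0, 0, 0, 0, 0, 0, 0, 0]
}}

```text
t: 10.3
tool_pos: [0.4083, 0.0169, 0.1206]
tool_rot: [0.993, -0.119, 0.0, -0.001]
contact_force: [3.7, 3.4, -2.0]
opening: 0.0103
gripper_force: 58.9
```

```bash
python3 -c "
from h import *
st()"
```

```text
t 10.3 box xyz mm [-58.6  11.4 120.6] F box [ 4.2 -2.7 -2. ] tq [ 0.93 -1.05 -0.18] tilt [0.4 2.7] open 0.0103 j [ 0.33  0.16 -0.45  2.02  0.08  0.98 -1.97]
```

Board is held by the pads. I'll release it, back off, then press with shut fingers.

Call:
{"op": "play_rows", "data": {
  "plan": [0, 0, 0, 0, 0, 0, 0, 0, 0, 0, 0, 0, 0, 0, 0, 0, 0, 0],
  "claw": 0.3
}}

```text
t: 10.68
tool_pos: [0.4068, 0.0157, 0.1206]
tool_rot: [0.993, -0.119, -0.002, -0.0]
contact_force: [-0.6, 1.0, -0.2]
opening: 0.0256
gripper_force: 0.0
```

Call:
{"op": "play_rows", "data": {
  "plan": [0, 0, -0.1, 0, 0, 0, 0, 0, -0.2, 0, 0, 0, 0, 0, -0.3, 0, 0, 0, 0, 0, -0.2, 0, 0, 0, 0, 0, 0, 0, 0, 0]
}}

```text
t: 11.3
tool_pos: [0.4089, 0.0162, 0.1866]
tool_rot: [0.993, -0.119, 0.001, -0.001]
contact_force: [0.4, -0.6, -0.3]
opening: 0.0253
gripper_force: 0.0
```

```bash
python3 - <<'E'
from h import *
st(); plan(box(-.0585,.005,.158),RS,5)
f=grab_frame('top'); im=f['pixels'].astype(int)
E
```

```text
t 11.3 box xyz mm [-59.1  10.7 186.6] F box [-0.5 -0.6 -0.3] tq [-0.01 -0.04 -0.  ] tilt [2.4 1.2] open 0.0253 j [ 0.34  0.08 -0.45  1.92  0.03  1.15 -1.93]
move mm [  5.6  -0.8 -28.6] turn deg [-0.1 -0.1  0.1] max share 0.071
[0.014, -0.001, 0.071, -0.0, -0.0, 0.0, 0.014, -0.001, 0.071, -0.0, -0.0, 0.0, 0.014, -0.001, 0.071, -0.0, -0.0, 0.0, 0.014, -0.001, 0.071, -0.0, -0.0, 0.0, 0.014, -0.001, 0.071, -0.0, -0.0, 0.0]
```

Call:
{"op": "play_rows", "data": {
  "plan": [0.014, -0.001, 0, 0, 0, 0, 0.014, -0.001, 0.05, 0, 0, 0, 0.014, 0, 0.1, 0, 0, 0, 0.014, 0, 0.1, 0, 0, 0, 0.014, 0, 0.1, 0, 0, 0],
  "claw": 0
}}

```text
t: 11.98
tool_pos: [0.4129, 0.0151, 0.1561]
tool_rot: [0.993, -0.119, -0.001, -0.001]
contact_force: [0.4, 0.5, -0.1]
opening: -0.0002
gripper_force: 0.0
```

Call:
{"op": "play_rows", "data": {
  "plan": [0, 0, 0.05, 0, 0, 0, 0, 0, 0.05, 0, 0, 0, 0, 0, 0.04, 0, 0, 0, 0, 0, 0.04, 0, 0, 0]
}}

```text
t: 12.48
tool_pos: [0.4141, 0.0148, 0.1436]
tool_rot: [0.993, -0.119, 0.0, -0.0]
contact_force: [-0.3, -1.4, 5.5]
opening: 0.0001
gripper_force: 3.2
```

```bash
python3 -c "
from h import *
st()"
```

```text
t 12.47 box xyz mm [-59.2   5.2 143.6] F box [-1.4 -0.   5.5] tq [-0.2   0.18 -0.01] tilt [1.  0.9] open 0.0001 j [ 0.33  0.14 -0.45  1.97  0.07  1.04 -1.95]
```

Contact on the board top at z≈0.144 with 5.5 N, as expected. Pressing down.

Call:
{"op": "play_rows", "data": {
  "plan": [0, 0, 0.04, 0, 0, 0, 0, 0, 0.04, 0, 0, 0, 0, 0, 0.04, 0, 0, 0, 0, 0, 0.04, 0, 0, 0, 0, 0, 0.04, 0, 0, 0]
}}

```text
t: 13.1
tool_pos: [0.4145, 0.0147, 0.1277]
tool_rot: [0.993, -0.119, 0.001, -0.0]
contact_force: [-0.4, -1.2, 6.5]
opening: 0.0002
gripper_force: 3.2
```

```bash
python3 -c "
from h import *
st()"
```

```text
t 13.1 box xyz mm [-59.2   4.9 127.7] F box [-1.3  0.1  6.5] tq [-0.21  0.16  0.04] tilt [1.8 0.7] open 0.0002 j [ 0.33  0.16 -0.45  2.    0.08  1.   -1.97]
```

Call:
{"op": "play_rows", "data": {
  "plan": [0, 0, 0.04, 0, 0, 0, 0, 0, 0.04, 0, 0, 0, 0, 0, 0.04, 0, 0, 0, 0, 0, 0.03, 0, 0, 0, 0, 0, 0.02, 0, 0, 0]
}}

```text
t: 13.72
tool_pos: [0.4146, 0.0147, 0.1141]
tool_rot: [0.993, -0.119, 0.001, -0.0]
contact_force: [-1.0, -1.0, 6.4]
opening: 0.0
gripper_force: 3.1
```

```bash
python3 -c "
from h import *
st()"
```

```text
t 13.72 box xyz mm [-59.2   4.8 114.1] F box [-1.2  0.8  6.4] tq [-0.22  0.06  0.01] tilt [1.9 0.8] open 0.0 j [ 0.32  0.18 -0.44  2.02  0.09  0.97 -1.98]
```

Call:
{"op": "play_rows", "data": {
  "plan": [0, 0, 0.02, 0, 0, 0, 0, 0, 0.02, 0, 0, 0, 0, 0, 0.02, 0, 0, 0, 0, 0, 0, 0, 0, 0]
}}

```text
t: 14.22
tool_pos: [0.4152, 0.0145, 0.112]
tool_rot: [0.993, -0.119, 0.002, 0.0]
contact_force: [-6.0, -1.8, 25.3]
opening: 0.0001
gripper_force: 12.4
```

```bash
python3 -c "
from h import *
st()"
```

```text
t 14.22 box xyz mm [-59.2   4.1 112. ] F box [-3.1  5.4 25.3] tq [-0.42  1.42  0.01] tilt [ 3.1 -0.6] open 0.0001 j [ 0.32  0.18 -0.44  2.02  0.1   0.96 -1.98]
```

The board is home: it stops at z=0.112 (1 mm above the rim) with 25 N. Next I'll go up and over to behind the lid.

Call:
{"op": "play_rows", "data": {
  "plan": [0, 0, -0.2, 0, 0, 0, 0, 0, -0.6, 0, 0, 0, 0, 0, -0.7, 0, 0, 0, 0, 0, -0.7, 0, 0, 0, 0, 0, -0.7, 0, 0, 0]
}}

```text
t: 14.85
tool_pos: [0.4131, 0.0149, 0.342]
tool_rot: [0.993, -0.119, -0.0, -0.001]
contact_force: [1.0, 1.0, -0.5]
opening: -0.0004
gripper_force: 0.0
```

Call:
{"op": "play_rows", "data": {
  "plan": [0, -0.2, -0.1, 0, 0, 0, -0.03, -0.4, 0, 0, 0, 0, -0.03, -0.5, 0, 0, 0, 0, -0.04, -0.5, 0, 0, 0, 0, -0.04, -0.5, 0, 0, 0, 0]
}}

```text
t: 15.48
tool_pos: [0.4425, 0.1818, 0.3483]
tool_rot: [0.993, -0.119, -0.001, -0.001]
contact_force: [0.5, -0.9, 1.6]
opening: 0.0002
gripper_force: 0.0
```

Call:
{"op": "play_rows", "data": {
  "plan": [0, -0.4, 0, 0, 0, 0, 0, -0.36, 0, 0, 0, 0, 0, 0, 0, 0, 0, 0]
}}

```text
t: 15.85
tool_pos: [0.456, 0.2422, 0.3478]
tool_rot: [0.993, -0.117, -0.002, -0.001]
contact_force: [-0.4, -0.1, 0.1]
opening: 0.0002
gripper_force: 0.0
```

```bash
python3 - <<'E'
from h import *
import pickle
f=grab_frame('wrist');f=grab_frame('wrist');pickle.dump(f,open('W5.pkl','wb'))
st();plan(box(.17,.015,.24),RS,5)
F=[grab_frame(n) for n in('scene','top')]; pickle.dump(F,open('F5.pkl','wb'))
E
```

```text
t 15.95 box xyz mm [168.9  17.5 348.2] F box [ 0.2 -0.1  0.4] tq [-0.04 -0.04  0.03] tilt [-1.9  0.8] open 0.0002 j [-0.02  0.26 -0.65  1.34  0.16  1.59 -2.46]
move mm [   2.7    0.4 -108.2] turn deg [-0.   0.1  0.1] max share 0.27
[0.007, -0.003, 0.27, -0.0, 0.0, 0.0, 0.007, -0.003, 0.27, -0.0, 0.0, 0.0, 0.007, -0.003, 0.27, -0.0, 0.0, 0.0, 0.007, -0.003, 0.27, -0.0, 0.0, 0.0, 0.007, -0.003, 0.27, -0.0, 0.0, 0.0]
```

Call:
{"op": "play_rows", "data": {
  "plan": [0.007, 0, 0.27, 0, 0, 0, 0.007, 0, 0.27, 0, 0, 0, 0.007, 0, 0.27, 0, 0, 0, 0.007, 0, 0.27, 0, 0, 0, 0.007, 0, 0.27, 0, 0, 0]
}}

```text
t: 16.68
tool_pos: [0.4596, 0.2377, 0.2401]
tool_rot: [0.993, -0.12, -0.0, -0.0]
contact_force: [0.2, 0.5, -0.0]
opening: -0.0
gripper_force: 0.0
```

Call:
{"op": "play_rows", "data": {
  "plan": [0, 0.1, 0, 0, 0, 0, 0, 0.1, 0, 0, 0, 0, 0, 0.1, 0, 0, 0, 0, 0, 0.1, 0, 0, 0, 0, 0, 0.05, 0, 0, 0, 0]
}}

```text
t: 17.3
tool_pos: [0.4511, 0.2041, 0.2411]
tool_rot: [0.993, -0.12, 0.0, -0.001]
contact_force: [2.3, 4.0, 1.3]
opening: -0.0001
gripper_force: 1.5
```

```bash
python3 - <<'E'
from h import *
st()
prev=None
for th in np.linspace(1.9,-.02,25):
    x=.077-.125*np.cos(th)+.005*np.sin(th)+.015; z=.119+.125*np.sin(th)+.005*np.cos(th)
    if prev is not None: print(round(th,2),round(x*1e3,1),round(z*1e3,1),'dy %.3f dz %.3f'%(-(x-prev[0])/.08,-(z-prev[1])/.08))
    prev=(x,z)
E
```

```text
t 17.3 box xyz mm [133.5  14.5 241.1] F box [ 4.4 -1.3  1.3] tq [ 0.48 -0.21  0.01] tilt [0.3 2.8] open -0.0001 j [ 0.07  0.25 -0.64  1.62  0.15  1.32 -2.41]
1.82 127.7 238.9 dy 0.118 dz -0.040
1.74 118.0 241.4 dy 0.121 dz -0.031
1.66 108.1 243.1 dy 0.123 dz -0.021
1.58 98.2 243.9 dy 0.125 dz -0.011
1.5 88.1 244.0 dy 0.125 dz -0.001
1.42 78.2 243.3 dy 0.125 dz 0.009
1.34 68.3 241.8 dy 0.124 dz 0.019
1.26 58.5 239.5 dy 0.122 dz 0.029
1.18 49.0 236.5 dy 0.119 dz 0.038
1.1 39.8 232.7 dy 0.116 dz 0.048
1.02 30.8 228.1 dy 0.111 dz 0.057
0.94 22.3 222.9 dy 0.107 dz 0.065
0.86 14.2 217.0 dy 0.101 dz 0.074
0.78 6.7 210.5 dy 0.095 dz 0.082
0.7 -0.4 203.4 dy 0.088 dz 0.089
0.62 -6.8 195.7 dy 0.081 dz 0.096
0.54 -12.6 187.6 dy 0.073 dz 0.102
0.46 -17.8 179.0 dy 0.064 dz 0.107
0.38 -22.2 170.0 dy 0.056 dz 0.112
0.3 -25.9 160.7 dy 0.046 dz 0.116
0.22 -28.9 151.2 dy 0.037 dz 0.119
0.14 -31.1 141.4 dy 0.027 dz 0.122
0.06 -32.5 131.5 dy 0.017 dz 0.124
-0.02 -33.1 121.5 dy 0.007 dz 0.125
```

The lid is touched at 4 N. I'll follow its arc in stages.

Call:
{"op": "play_rows", "data": {
  "plan": [0, 0.1, 0, 0, 0, 0, 0, 0.1, -0.01, 0, 0, 0, 0, 0.12, -0.02, 0, 0, 0, 0, 0.125, -0.01, 0, 0, 0, 0, 0.125, 0, 0, 0, 0]
}}

```text
t: 17.92
tool_pos: [0.4396, 0.1592, 0.2436]
tool_rot: [0.993, -0.119, -0.001, -0.001]
contact_force: [0.9, 2.6, 1.7]
opening: -0.0003
gripper_force: 1.3
```

```bash
python3 -c "
from h import *
st()"
```

```text
t 17.93 box xyz mm [ 87.1  15.  243.6] F box [ 2.7 -0.2  1.7] tq [ 0.55 -0.1  -0.04] tilt [-1.6  1.6] open -0.0003 j [ 0.15  0.18 -0.62  1.68  0.11  1.31 -2.29]
```

Call:
{"op": "play_rows", "data": {
  "plan": [0, 0.125, 0.01, 0, 0, 0, 0, 0.125, 0.02, 0, 0, 0, 0, 0.122, 0.03, 0, 0, 0, 0, 0.119, 0.038, 0, 0, 0, 0, 0.116, 0.048, 0, 0, 0]
}}

```text
t: 18.55
tool_pos: [0.4282, 0.112, 0.2316]
tool_rot: [0.993, -0.119, -0.001, -0.001]
contact_force: [-0.0, 1.6, 2.4]
opening: -0.0003
gripper_force: 1.2
```

```bash
python3 -c "
from h import *
st()"
```

```text
t 18.55 box xyz mm [ 38.5  14.7 231.6] F box [1.6 0.4 2.4] tq [ 0.24 -0.07 -0.04] tilt [-1.4  1.4] open -0.0003 j [ 0.24  0.13 -0.59  1.76  0.07  1.27 -2.17]
```

Smooth so far. Following on.

Call:
{"op": "play_rows", "data": {
  "plan": [0, 0.1, 0.055, 0, 0, 0, 0, 0.105, 0.065, 0, 0, 0, 0, 0.1, 0.074, 0, 0, 0, 0, 0.095, 0.082, 0, 0, 0, 0, 0.088, 0.089, 0, 0, 0]
}}

```text
t: 19.18
tool_pos: [0.419, 0.0742, 0.2021]
tool_rot: [0.993, -0.119, -0.001, -0.001]
contact_force: [-0.1, 0.1, 2.5]
opening: -0.0001
gripper_force: 1.1
```

Call:
{"op": "play_rows", "data": {
  "plan": [0, 0.08, 0.096, 0, 0, 0, 0, 0.073, 0.102, 0, 0, 0, 0, 0.064, 0.107, 0, 0, 0, 0, 0.056, 0.112, 0, 0, 0, 0, 0.046, 0.116, 0, 0, 0]
}}

```text
t: 19.8
tool_pos: [0.4129, 0.0498, 0.1592]
tool_rot: [0.993, -0.119, -0.001, -0.001]
contact_force: [0.6, -0.1, 2.2]
opening: -0.0
gripper_force: 0.9
```

```bash
python3 -c "
from h import *
st()"
```

```text
t 19.8 box xyz mm [-25.5  14.8 159.2] F box [ 0.1 -0.6  2.2] tq [-0.18 -0.02  0.04] tilt [-1.6  1.5] open -0.0 j [ 0.33  0.13 -0.53  1.94  0.07  1.09 -2.04]
```

Call:
{"op": "play_rows", "data": {
  "plan": [0, 0.03, 0.11, 0, 0, 0, 0, 0.02, 0.1, 0, 0, 0, 0, 0.015, 0.08, 0, 0, 0, 0, 0, 0.06, 0, 0, 0, 0, 0, 0.05, 0, 0, 0]
}}

```text
t: 20.42
tool_pos: [0.4116, 0.0453, 0.1276]
tool_rot: [0.993, -0.119, -0.001, -0.001]
contact_force: [0.3, -1.0, 1.8]
opening: 0.0004
gripper_force: 0.9
```

```bash
python3 -c "
from h import *
st()"
```

```text
t 20.43 box xyz mm [-30.2  14.9 127.6] F box [-0.9 -0.6  1.8] tq [-0.24  0.05  0.03] tilt [-1.6  1.7] open 0.0004 j [ 0.33  0.17 -0.53  1.99  0.1   1.01 -2.05]
```

Call:
{"op": "play_rows", "data": {
  "plan": [0, 0, 0.03, 0, 0, 0, 0, 0, 0.025, 0, 0, 0, 0, 0, 0.02, 0, 0, 0, 0, 0, 0.01, 0, 0, 0, 0, 0, 0, 0, 0, 0]
}}

```text
t: 21.05
tool_pos: [0.4118, 0.0453, 0.1239]
tool_rot: [0.993, -0.119, -0.001, 0.0]
contact_force: [-7.5, -1.9, 22.6]
opening: 0.0003
gripper_force: 11.2
```

```bash
python3 -c "
from h import *
st()"
```

```text
t 21.05 box xyz mm [-30.1  14.8 123.9] F box [-3.6  6.8 22.6] tq [-0.47  1.74  0.01] tilt [-1.2  0.1] open 0.0003 j [ 0.32  0.17 -0.53  2.    0.1   1.   -2.06]
```

The lid is shut: z=0.1239 against the given 124 mm, with firm contact. On to the clamp.

Call:
{"op": "play_rows", "data": {
  "plan": [0, 0, -0.15, 0, 0, 0, 0, 0, -0.5, 0, 0, 0, 0, 0, -0.6, 0, 0, 0, 0, 0, -0.6, 0, 0, 0, 0, 0, -0.4, 0, 0, 0]
}}

```text
t: 21.68
tool_pos: [0.4127, 0.0457, 0.3035]
tool_rot: [0.993, -0.119, 0.001, -0.001]
contact_force: [0.9, -0.3, 0.1]
opening: -0.0
gripper_force: 0.0
```

Call:
{"op": "play_rows", "data": {
  "plan": [0.15, 0.25, 0, 0, 0, 0, 0.22, 0.4, 0, 0, 0, 0, 0.22, 0.4, 0, 0, 0, 0, 0.22, 0.4, 0, 0, 0, 0, 0.18, 0.3, 0, 0, 0, 0]
}}

```text
t: 22.3
tool_pos: [0.4561, -0.1112, 0.3005]
tool_rot: [0.993, -0.12, -0.001, -0.001]
contact_force: [-1.3, -1.0, -0.6]
opening: -0.0002
gripper_force: 0.0
```

```bash
python3 - <<'E'
from h import *
f=grab_frame('wrist');f=grab_frame('wrist');F=grab_frame('scene')
st(); plan(box(-.160,-.064,.203),RS,5)
a=cv2.resize(F['pixels'][170:330,190:420],(690,480),interpolation=cv2.INTER_CUBIC)[:300]
cv2.imwrite('pics/last.png',np.vstack([a[:,:640],f['pixels'][60:360]]))
prev=None
for th in np.linspace(1.9,-.02,17):
    x=-.092+.07*np.cos(th)-.007*np.sin(th)-.015; z=.132+.07*np.sin(th)+.007*np.cos(th)
    if prev is not None: print(round(th,2),round(x*1e3,1),round(z*1e3,1),'dy %.3f dz %.3f'%(-(x-prev[0])/.08,-(z-prev[1])/.08))
    prev=(x,z)
E
```

```text
t 22.45 box xyz mm [-171.2  -65.2  300.2] F box [-0.3  0.6  0.6] tq [0.04 0.04 0.08] tilt [-2.   2.9] open 0.0001 j [ 0.53  0.14 -0.37  1.57  0.05  1.45 -1.66]
move mm [  1.5  11.2 -97.2] turn deg [-0.1  0.2 -0. ] max share 0.243
[-0.002, -0.027, 0.243, -0.0, 0.0, -0.0, -0.002, -0.027, 0.243, -0.0, 0.0, -0.0, -0.002, -0.027, 0.243, -0.0, 0.0, -0.0, -0.002, -0.027, 0.243, -0.0, 0.0, -0.0, -0.002, -0.027, 0.243, -0.0, 0.0, -0.0]
1.78 -128.4 199.0 dy -0.098 dz -0.038
1.66 -120.2 201.1 dy -0.102 dz -0.026
1.54 -111.8 202.2 dy -0.105 dz -0.014
1.42 -103.4 202.3 dy -0.105 dz -0.001
1.3 -95.0 201.3 dy -0.105 dz 0.012
1.18 -86.8 199.4 dy -0.103 dz 0.024
1.06 -78.9 196.5 dy -0.099 dz 0.036
0.94 -71.4 192.7 dy -0.094 dz 0.048
0.82 -64.4 188.0 dy -0.088 dz 0.059
0.7 -58.0 182.4 dy -0.080 dz 0.069
0.58 -52.3 176.2 dy -0.071 dz 0.078
0.46 -47.4 169.3 dy -0.061 dz 0.086
0.34 -43.3 161.9 dy -0.051 dz 0.093
0.22 -40.2 154.1 dy -0.039 dz 0.098
0.1 -38.0 146.0 dy -0.027 dz 0.102
-0.02 -36.9 137.6 dy -0.015 dz 0.104
```

View pics/last.png

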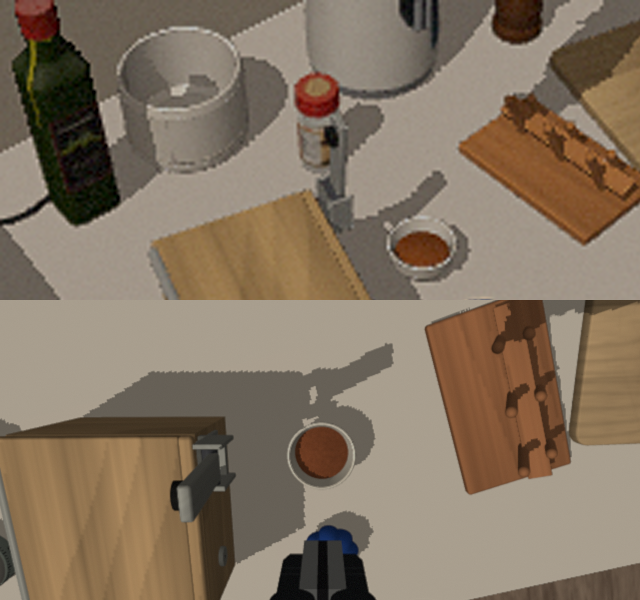

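The picture shows the lid lying flat on the box, the clamp upright (wrist view about (205,490)), and the bowl and rack undisturbed. I'll lower the fingers outside the clamp and push gently.

Call:
{"op": "play_rows", "data": {
  "plan": [0, -0.027, 0.24, 0, 0, 0, 0, -0.027, 0.24, 0, 0, 0, 0, -0.027, 0.24, 0, 0, 0, 0, -0.027, 0.24, 0, 0, 0, 0, -0.027, 0.24, 0, 0, 0]
}}

```text
t: 23.08
tool_pos: [0.4582, -0.0968, 0.2044]
tool_rot: [0.993, -0.118, -0.001, -0.001]
contact_force: [0.9, -0.1, -0.1]
opening: 0.0003
gripper_force: 0.0
```

Call:
{"op": "play_rows", "data": {
  "plan": [0, -0.1, 0, 0, 0, 0, 0, -0.1, 0, 0, 0, 0, 0, -0.1, 0, 0, 0, 0, 0, -0.1, 0, 0, 0, 0, 0, -0.1, 0, 0, 0, 0]
}}

```text
t: 23.7
tool_pos: [0.4681, -0.0597, 0.2052]
tool_rot: [0.993, -0.119, -0.0, -0.001]
contact_force: [-0.7, 1.0, 0.4]
opening: -0.0005
gripper_force: 0.0
```

```bash
python3 -c "
from h import *
st()"
```

```text
t 23.7 box xyz mm [-118.7  -64.9  205.2] F box [0.8 0.9 0.4] tq [-0.03  0.02  0.07] tilt [-0.6  1.6] open -0.0005 j [ 0.45  0.19 -0.41  1.74  0.08  1.22 -1.8 ]
```

Call:
{"op": "play_rows", "data": {
  "plan": [0, -0.1, 0, 0, 0, 0, 0, -0.1, 0, 0, 0, 0, 0, -0.1, 0, 0, 0, 0]
}}

```text
t: 24.08
tool_pos: [0.4736, -0.0374, 0.2049]
tool_rot: [0.993, -0.12, -0.001, -0.0]
contact_force: [0.9, -3.2, -1.1]
opening: 0.0002
gripper_force: 1.5
```

```bash
python3 -c "
from h import *
st()"
```

```text
t 24.07 box xyz mm [-95.7 -65.  204.9] F box [-2.8 -1.6 -1.1] tq [-0.75 -0.06 -0.02] tilt [-1.   0.7] open 0.0002 j [ 0.41  0.2  -0.43  1.74  0.09  1.22 -1.85]
```

Call:
{"op": "play_rows", "data": {
  "plan": [0, -0.103, 0.03, 0, 0, 0, 0, -0.1, 0.036, 0, 0, 0, 0, -0.094, 0.048, 0, 0, 0, 0, -0.088, 0.059, 0, 0, 0, 0, -0.08, 0.069, 0, 0, 0]
}}

```text
t: 24.7
tool_pos: [0.4826, 0.0002, 0.1856]
tool_rot: [0.993, -0.119, -0.0, -0.001]
contact_force: [0.2, -1.7, 4.9]
opening: 0.0
gripper_force: 1.9
```

```bash
python3 -c "
from h import *
st()"
```

```text
t 24.7 box xyz mm [-57.1 -64.7 185.6] F box [-1.6 -0.6  4.9] tq [-0.18  0.03 -0.01] tilt [-0.5  2.3] open 0.0 j [ 0.35  0.24 -0.45  1.75  0.11  1.18 -1.95]
```

Call:
{"op": "play_rows", "data": {
  "plan": [0, -0.07, 0.078, 0, 0, 0, 0, -0.06, 0.086, 0, 0, 0, 0, -0.05, 0.093, 0, 0, 0, 0, -0.04, 0.098, 0, 0, 0, 0, -0.025, 0.1, 0, 0, 0]
}}

```text
t: 25.32
tool_pos: [0.4869, 0.0192, 0.1487]
tool_rot: [0.993, -0.119, -0.001, -0.001]
contact_force: [0.6, 1.1, 4.6]
opening: -0.0002
gripper_force: 2.0
```

```bash
python3 -c "
from h import *
st()"
```

```text
t 25.32 box xyz mm [-37.5 -64.4 148.7] F box [ 1.2 -0.4  4.6] tq [ 0.37 -0.21 -0.04] tilt [-0.8  2.7] open -0.0002 j [ 0.3   0.28 -0.46  1.79  0.14  1.1  -2.01]
```

Call:
{"op": "play_rows", "data": {
  "plan": [0, -0.02, 0.05, 0, 0, 0, 0, 0, 0.04, 0, 0, 0, 0, 0, 0.03, 0, 0, 0, 0, 0, 0.02, 0, 0, 0, 0, 0, 0, 0, 0, 0]
}}

```text
t: 25.95
tool_pos: [0.4871, 0.0202, 0.139]
tool_rot: [0.993, -0.119, -0.001, -0.001]
contact_force: [-1.4, 3.0, 8.6]
opening: 0.0
gripper_force: 4.4
```

```bash
python3 -c "
from h import *
st()"
```

```text
t 25.95 box xyz mm [-36.5 -64.3 139. ] F box [2.5 2.  8.6] tq [ 0.57  0.3  -0.02] tilt [-1.   1.8] open 0.0 j [ 0.3   0.3  -0.46  1.8   0.14  1.08 -2.02]
```

Now at 139.0 mm, which is the flat height, and the force is rising. A little more to confirm the stop.

Call:
{"op": "play_rows", "data": {
  "plan": [0, 0, 0.015, 0, 0, 0, 0, 0, 0.015, 0, 0, 0, 0, 0, 0, 0, 0, 0]
}}

```text
t: 26.32
tool_pos: [0.4872, 0.0203, 0.1388]
tool_rot: [0.993, -0.119, -0.0, -0.0]
contact_force: [-5.7, 2.2, 22.3]
opening: 0.0004
gripper_force: 10.6
```

```bash
python3 -c "
from h import *
st()"
```

```text
t 26.32 box xyz mm [-36.5 -64.4 138.8] F box [ 0.7  6.  22.3] tq [ 0.42  1.37 -0.  ] tilt [-0.3  0.9] open 0.0004 j [ 0.3   0.3  -0.46  1.8   0.15  1.08 -2.02]
```

The clamp has stopped hard and lies flat. I'll retreat straight up, check numerically, and hand in.

Call:
{"op": "play_rows", "data": {
  "plan": [0, 0, -0.1, 0, 0, 0, 0, 0, -0.4, 0, 0, 0, 0, 0, -0.5, 0, 0, 0, 0, 0, -0.5, 0, 0, 0, 0, 0, -0.3, 0, 0, 0]
}}

```text
t: 26.95
tool_pos: [0.487, 0.0182, 0.2806]
tool_rot: [0.993, -0.12, -0.001, 0.0]
contact_force: [0.1, -0.8, -0.5]
opening: -0.0001
gripper_force: 0.0
```

Call:
{"op": "play_rows", "data": {
  "plan": [0, 0, 0, 0, 0, 0, 0, 0, 0, 0, 0, 0, 0, 0, 0, 0, 0, 0]
}}

```text
t: 27.32
tool_pos: [0.4862, 0.0191, 0.2779]
tool_rot: [0.993, -0.119, -0.003, -0.0]
contact_force: [-0.5, -0.0, -1.3]
opening: 0.0005
gripper_force: 0.0
```

```bash
python3 - <<'E'
from h import *
import pickle
st()
f=grab_frame('scene'); old=pickle.load(open('F.pkl','rb'))['scene']
im=f['pixels'].astype(int)
# clamp tip when down vs up: grey steel expected at box(-.03,-.064,.139); up at box(-.1,-.064,.2)
for n,p in (('down',box(-.03,-.064,.139)),('up',box(-.1,-.064,.205)),('lid',box(0,.03,.124))):
    u,v=proj(f,p).round().astype(int); print(n,(u,v),im[v,u],old['pixels'][v,u])
E
```

```text
t 27.32 box xyz mm [-37.8 -63.7 277.9] F box [-0.1  0.5 -1.3] tq [-0.    0.08 -0.02] tilt [-5.   1.3] open 0.0005 j [ 0.32  0.19 -0.47  1.57  0.09  1.4  -1.96]
down (np.int64(280), np.int64(239)) [109 115 123] [130 142 152]
up (np.int64(303), np.int64(214)) [43 53 64] [ 93  99 104]
lid (np.int64(283), np.int64(272)) [ 69 108 139] [44 64 84]
```

```bash
python3 -c "
from bench import order
print(order.hand_in())"
```

```text
the job is handed in; nothing more can be done
None
```

I handed the job in at about 27 s: the board is pressed home in the slot, the lid is shut and the clamp lies flat across it, done in that order with contact forces no higher than about 25 N at each reading.

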